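# Open the push-and-turn descaler bottle

### The job

The kettle needs descaling, so open the descaler: press the safety cap of the square bottle in the caddy straight down, and while it is held down twist it anticlockwise (seen from above) until it comes free. Then lift the cap straight off and finish while still holding it in the gripper, upright and still, about 5 cm clear above the open bottle's mouth. The bottle stays standing in its caddy, and the tub, the mug and the kettle are left alone.

Things in the scene. Friction and masses are not known exactly. Their poses are not given: they have to be found in the camera images.
- cap: The safety cap on the square bottle: white ribbed round cap, 44 mm across, 23 mm high, 25 g, flat top with small grey marks; its sides are free to grip down to the rim. Origin: centre of its lower rim, 131.5 mm above the bottle's underside when shut; z up along its axis, x parallel to the bottle's x when shut. It does not spring off or rise by itself. Shut, it turns at most about 3 degrees.
- cap_top (a point): Centre of the cap's flat top, 23 mm above its rim. Press here or by the gripped sides: a spring resists with 6 N at first, 10 N at 5 mm down; hard stop at 7 mm. At least 4.5 mm down (aim for 6) the cap turns anticlockwise seen from above. It lifts off freely 62 to 80 degrees from shut (hard stop at 80, aim for 73); before that two lugs hold it and lifting takes the bottle along.
- bottle: The descaler bottle: square white plastic, 64 x 64 mm, body 108 mm high, low shoulder to 118 mm, then the neck (36 mm across); 0.3 to 0.65 kg. Loose in one of the caddy's two square pockets (which one varies), whose walls keep it from turning by more than about 2 degrees. Origin: centre of its underside; z up; x and y square to its sides.
- mouth (a point): Centre of the top end of the bottle's neck with its sprung black seal, hidden in the cap when shut: 150 mm above the bottle's underside.
- caddy: Grey plastic caddy fixed to the counter, 77 x 177 mm, 36 mm high, with two 67 mm square pockets, 30 mm deep (floor 6 mm above the counter), centred at y = +50 and -50 mm of its frame. Origin: centre of its underside; y along its length, z up.
- tub: Bystander: round white tub with a flat grey lid, 65 mm across, 84 mm high, in the caddy's other pocket. Origin: centre of its underside.
- mug: Bystander: white mug, 82 mm across, 95 mm high, handle at its +y side, on the counter to the robot's right. Origin: centre of its underside.
- kettle: Bystander: steel kettle, 156 mm across, 217 mm high, black handle on its +x side reaching 127 mm from its axis, spout on its -x side reaching 96 mm, on the counter to the robot's left. Origin: centre of its underside.
Mind the look-alikes: they are no part of the job. Of the things that look like the cap, the smaller one is meant. Leave any red look-alike of the bottle alone.

How it is judged:
By the outcome, as a careful person would: the job done as asked, in the order asked, and still so for the second after the job is handed in, while the arm keeps its last pose, push and grip.
It also fails if it takes over 38 s, if anything falls off the work surface, if the arm or the gripper's body presses on something with over 40 N, if the wrist force passes 120 N, or if a joint passes its speed limit or range.

### The arm

A 6-joint arm with a two-finger parallel gripper is mounted at the origin on the work surface. World frame = base frame: x ahead of the robot, y to its left, z up, the work surface at z = 0. Lengths are in m, angles in rad, forces in N, time in s.
With the tool pointing down it reaches from about 0.3 to 0.775 m from the base axis. Payload 14.6 kg.
Tool frame: the origin (TCP) lies on the mounting face of the last link; the fingertips stand 199 mm ahead of it and the grasp point (between the pads) lies 180 mm ahead of it; z points along the fingers, y is the line along which they close (so a half turn about z gives the same grasp; the last joint's range is limited). The gripper opens to 94 mm and grips with 3 to 60 N. Pads are 16 mm wide; open, the fingers measure 119 mm over their backs; the gripper's body (75 mm by 177 mm) begins 78 mm behind the grasp point.
Start: joints at [1.165, 0.3, 1.521, -0, 1.321, -0.067], TCP at [0.183, 0.519, 0.405] pointing down, gripper open.
Joint ranges: [-3.03, 3.03], [-0.79, 2.21], [0.23, 2.52], [-1.04, 4.18], [0, 3.07], [-2.55, 2.55]. Speed limits (rad/s): [2.22, 2.22, 2.57, 3.14, 3.14, 3.14].

### API

Orientations are given as [roll, pitch, yaw] about the fixed x, y, z axes, in that order (R = Rz(yaw) Ry(pitch) Rx(roll)).
In Python, from station import telemetry, cams, workorder, finder gives the robot as it stands.
- The arm moves only by the tool jog_arm, never from a script. Its argument "rows" is a list of rows, each an object with "gripper": the finger opening in m, from 0 to 0.094; "slide": the shift along the tool's x, y, z in m, a list of three; "spin": the turn about the tool's z in rad. In form: [{"gripper": gripper, "slide": [tx, ty, tz], "spin": spin}, ...]. A call has 1 to 8 rows; each row is the pose to reach, as a shift and turn from the pose commanded when the call began, along the tool's axes at that moment; what a row does not reach only later rows make up. A row lasts 1/10 s, in which the tool goes at most 50 mm and 8.59 degrees, less where a joint would pass 70% of its speed; a pose out of reach is approached as far as the arm can. A call with a gripper value outside its range is refused whole. The fingers move at their own pace and stop on an object; "squeeze" is the grip in N (left out, the last holds). Time passes only in rows, so rows that repeat a pose let the fingers close. It gives the time, the measured TCP pose, the force, the opening and the grip force at its end, in the units of the state.
- telemetry.get_obs(): the state, without advancing time (a new reading comes with each control period).
- cams.camera(name): name is "scene" or "top" or "wrist"; returns (picture, depth): 420x560x3 uint8, red, green, blue; 420x560 float32, m along the optical axis (not along the pixel's ray), 0 where there is no reading.
- cams.camera_info(name): a dict with "camera_matrix" (3x3 intrinsics, pixels), "k1" (the pictures are not rectified: a ray, as slopes to the right and down, at radius r is drawn at 1 + k1 r^2 times it, then the intrinsics apply), "R" (3x3) and "t" (3): a world point X has camera coordinates R X + t; the wrist camera has in their place "tool_from_camera" (4x4, takes a point from camera to tool coordinates, whose origin is the TCP and whose axes are the flange's). Camera axes: x right, y down, z forward; pixel columns grow to the right and rows downward; lengths in m; the calibration is good to about 2 mm. A picture is of the moment at which its call begins: read the wrist's pose just before it. camera_info takes no time and is no camera call.
- workorder.hand_in(): hands the job in; it is judged then, once.
Trained networks look in the newest picture that a camera, given by its name, has taken for a name from the list of things; names that differ only in an ending like _2 or _b are one class to them, and where a whole thing is asked for, a point or a joint stands for the part that bears it (a point fixed in the world has none). Each returns a list of dicts, best first, with "confidence" (0 to 1); they miss things now and then, are a little off and sometimes report something else, mostly with a low value. They report only what shows in the picture. A call takes as long as a camera call. They do not tell look-alikes from the thing itself.
- finder.find_in(target, camera): "point" ([x, y, z] in m, in world coordinates, good to about 4 mm: the middle of the surface that is visible of it).
- finder.masks_of(target, camera): "region" (420x560 bool, what is visible of it).
The state is a dict: "time_s": time; "qpos": joint angles; "joint_vel": joint speeds; "tau": joint torques, N m; "ee_pos": TCP position; "eef_rot": TCP orientation; "force": force on the tool from outside, world axes, zero at the start; "moment": the same for the moment, N m; "grip_width": finger opening in m; "grip_force": force on a finger pad.
Only numpy, scipy, OpenCV 4.12 (cv2) and the standard library are available. Lean on these libraries where they do the work, as an engineer would, in place of code of your own. Each camera call takes 0.05 s, during which the arm holds its last target. There are 200 camera calls.

## Working session

There is one attempt and no reset: what is moved stays moved. The work goes in short steps, Python scripts to look and compute and a tool call to move; the robot and the scene stay as the last step left them, time stands still between calls to the robot, and variables do not carry over. Pictures are saved under pics/ and viewed, at most 10 in all, crops included, and the job is handed in when it is done.

Besides the shell and the picture viewer there is one more tool, called after "Emit:" by a JSON object that holds its "fn" and its "kwargs". jog_arm: Moves the arm, as the interface text tells. Its arguments: {"type":"object","properties":{"rows":{"type":"array","items":{"type":"object","properties":{"gripper":{"type":"number"},"slide":{"type":"array","items":{"type":"number"}},"spin":{"type":"number"}}}},"squeeze":{"type":"number"}},"required":["rows"]}

```bash
mkdir -p pics; ls
python3 - <<'E'
from station import telemetry,cams,finder
import cv2,numpy as np
o=telemetry.get_obs();print(o)
ims=[]
for c in("scene","top"):
    p,d=cams.camera(c);np.savez(f"pics/{c}.npz",p=p,d=d)
    cv2.imwrite(f"pics/{c}.png",p[:,:,::-1])
    i=cams.camera_info(c);print(c,{k:np.round(v,3).tolist() for k,v in i.items()})
    for t in("cap","bottle","tub","caddy","mug","kettle"):
        for r in finder.find_in(t,c):print(c,t,np.round(r["point"],3),round(r["confidence"],2))
E
```

```text
pics
{'time_s': 0.0, 'qpos': array([ 1.16538676e+00,  3.00506459e-01,  1.52156582e+00,  1.66662392e-05,
        1.32070122e+00, -6.65903725e-02]), 'joint_vel': array([-0.00212786, -0.00047095, -0.00042537,  0.00142911, -0.00135393,
        0.00093926]), 'tau': array([-3.48988069e-03, -5.31794751e+01, -3.52736771e+01,  7.06623774e-02,
        2.43997585e-02, -8.42062036e-05]), 'ee_pos': array([0.18279314, 0.51871138, 0.40407325]), 'eef_rot': array([-3.14041550e+00, -9.46821547e-05,  2.80276927e+00]), 'force': array([-0.00265343, -0.40188582,  0.2602438 ]), 'moment': array([-0.01872074, -0.01169041,  0.00452355]), 'grip_force': 0.0, 'grip_width': 0.09405668715806131}
scene {'camera_matrix': [[387.241, 0.0, 284.599], [0.0, 387.241, 211.815], [0.0, 0.0, 1.0]], 'k1': 0.002, 'R': [[-0.048, 0.999, -0.002], [0.808, 0.038, -0.588], [-0.587, -0.03, -0.809]], 't': [0.014, -0.392, 1.455]}
scene cap [ 0.628 -0.048  0.033] 0.62
scene cap [ 0.523 -0.077  0.164] 0.51
scene bottle [0.515 0.058 0.089] 0.66
scene bottle [ 0.544 -0.072  0.099] 0.61
scene tub [ 0.525 -0.171  0.091] 0.95
scene tub [0.625 0.418 0.155] 0.46
scene caddy [ 0.549 -0.126  0.032] 0.85
scene mug [ 0.568 -0.424  0.061] 0.65
scene kettle [0.626 0.418 0.156] 0.97
top {'camera_matrix': [[515.155, 0.0, 277.572], [0.0, 515.155, 217.041], [0.0, 0.0, 1.0]], 'k1': -0.173, 'R': [[0.023, -1.0, -0.011], [-0.981, -0.02, -0.195], [0.195, 0.015, -0.981]], 't': [0.027, 0.578, 1.438]}
top cap [ 0.615 -0.052  0.026] 0.62
top cap [ 0.512 -0.073  0.164] 0.52
top bottle [ 0.5   -0.06   0.115] 0.87
top bottle [0.491 0.053 0.111] 0.74
top tub [ 0.513 -0.171  0.089] 0.6
top caddy [ 0.499 -0.128  0.038] 0.92
top mug [ 0.566 -0.429  0.045] 0.63
top kettle [0.569 0.408 0.194] 0.64
```

View pics/scene.png

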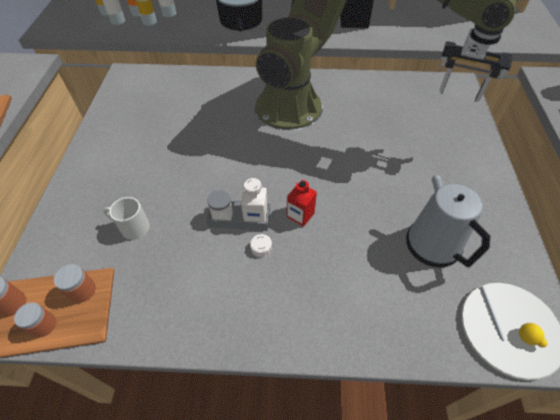

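View pics/top.png

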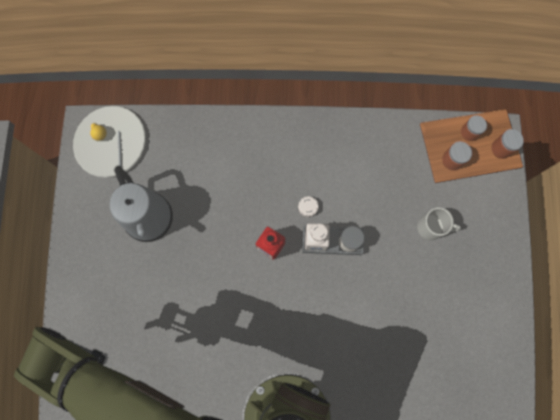

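The look-alikes:
- The cap on the white bottle in the caddy: scene (253,186), top (319,232).
- A loose, larger white cap on the counter: scene (261,245), top (308,206).
- The red bottle: scene (301,203), top (270,241).

By the description I choose the cap on the white bottle. Next I'll measure it and check it in a crop.

```bash
cat > h.py <<'E'
import numpy as np,cv2
from station import telemetry,cams
from scipy.spatial.transform import Rotation as Ro
def cloud(c,p=None,d=None):
    i=cams.camera_info(c)
    if d is None:
        o=telemetry.get_obs();p,d=cams.camera(c)
    K=np.array(i["camera_matrix"]);h,w=d.shape
    v,u=np.mgrid[:h,:w]
    s=cv2.undistortPoints(np.stack([u,v],-1).reshape(-1,1,2).astype(float),K,np.array([i["k1"],0,0,0.])).reshape(h,w,2)
    X=np.dstack([s*d[...,None],d])
    if c=="wrist":
        T=np.array(i["tool_from_camera"]);X=X@T[:3,:3].T+T[:3,3]
        X=X@Ro.from_euler("xyz",o["eef_rot"]).as_matrix().T+o["ee_pos"]
    else: X=(X-np.array(i["t"]))@np.array(i["R"])
    X[d==0]=np.nan
    return p,X
def circ(P):
    c,r=cv2.minEnclosingCircle(P.astype(np.float32));return np.round(c,4),round(r,4)
def report(X,c0,lo=.150,hi=.175):
    m=(np.hypot(X[...,0]-c0[0],X[...,1]-c0[1])<.035)&(X[...,2]>lo)&(X[...,2]<hi)
    P=X[m];print("n",len(P),"med",np.round(np.median(P,0),4),"circ",circ(P[:,:2]));return P
E
python3 - <<'E'
from h import *
from station import finder
for c,c0 in(("scene",(.52,-.075)),("top",(.512,-.073))):
    f=np.load(f"pics/{c}.npz");p,X=cloud(c,f["p"],f["d"]);report(X,c0)
    m=(abs(X[...,0]-.5)<.07)&(X[...,1]>-.25)&(X[...,1]<0)&(X[...,2]>.028)&(X[...,2]<.04)
    r=cv2.minAreaRect(X[m][:,:2].astype(np.float32)*1000);print("caddy rect",r)
    for c1 in ((.615,-.05),(.49,.055)):
        m=(np.hypot(X[...,0]-c1[0],X[...,1]-c1[1])<.05)&(X[...,2]>.012);print(np.round(np.nanmax(X[m],0),3),circ(X[m][:,:2]))
p=np.load("pics/top.npz")["p"][180:280,240:380]
cv2.imwrite("pics/crop.png",cv2.resize(p[:,:,::-1],None,fx=5,fy=5,interpolation=cv2.INTER_CUBIC))
E
```

```text
n 218 med [ 0.5217 -0.0741  0.1629] circ (array([ 0.5166, -0.0755]), 0.0236)
caddy rect ((514.6013793945312, -124.3411865234375), (176.4517822265625, 80.59123992919922), 88.56146240234375)
[ 0.647 -0.022  0.037] (array([ 0.6169, -0.052 ]), 0.031)
[0.539 0.098 0.155] (array([0.4983, 0.0576]), 0.0421)
n 219 med [ 0.5174 -0.0737  0.16  ] circ (array([ 0.5183, -0.0732]), 0.023)
caddy rect ((517.8687744140625, -123.67621612548828), (177.22726440429688, 77.80796813964844), 89.94640350341797)
[ 0.646 -0.02   0.038] (array([ 0.6172, -0.0488]), 0.0295)
[0.539 0.1   0.156] (array([0.4982, 0.0596]), 0.0418)
```

View pics/crop.png

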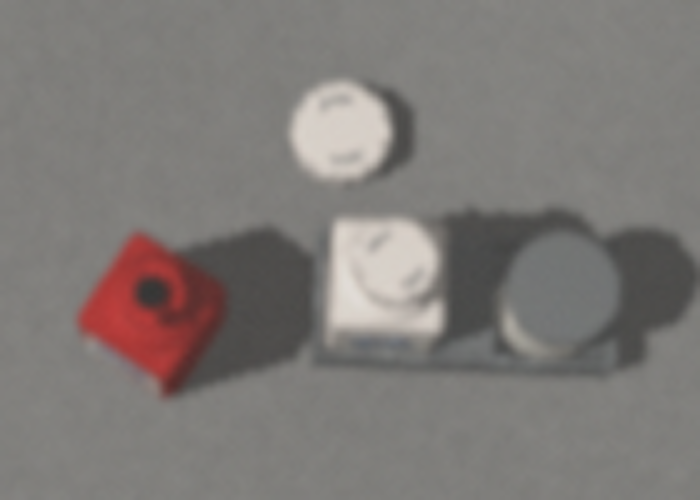

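The crop shows the shut cap on the white bottle at crop (400,265). Its radius is about 23 mm, against about 30 mm for the loose one at (340,130), so the choice holds. I'm moving over it and turning so that joint 6 has room for the twist.

Emit:
{"fn": "jog_arm", "kwargs": {"rows": [{"gripper":0.094,"slide":[-0.03,-0.026,0],"spin":0.1},{"gripper":0.094,"slide":[-0.06,-0.052,0],"spin":0.2},{"gripper":0.094,"slide":[-0.09,-0.079,0],"spin":0.3},{"gripper":0.094,"slide":[-0.12,-0.105,0],"spin":0.4},{"gripper":0.094,"slide":[-0.15,-0.131,0],"spin":0.5},{"gripper":0.094,"slide":[-0.18,-0.157,0],"spin":0.6},{"gripper":0.094,"slide":[-0.21,-0.183,0],"spin":0.7},{"gripper":0.094,"slide":[-0.24,-0.209,0],"spin":0.8}], "squeeze": 60}}

```text
time_s: 1.5
ee_pos: [0.3401, 0.2403, 0.4049]
eef_rot: [3.141, -0.0, 1.999]
force: [0.3, 0.1, 0.3]
grip_width: 0.094
grip_force: 0.0
```

Emit:
{"fn": "jog_arm", "kwargs": {"rows": [{"gripper":0.094,"slide":[-0.045,0.004,0],"spin":0.1},{"gripper":0.094,"slide":[-0.09,0.008,0],"spin":0.2},{"gripper":0.094,"slide":[-0.135,0.011,0],"spin":0.3},{"gripper":0.094,"slide":[-0.18,0.015,0],"spin":0.4},{"gripper":0.094,"slide":[-0.225,0.019,0],"spin":0.5},{"gripper":0.094,"slide":[-0.27,0.023,0],"spin":0.6},{"gripper":0.094,"slide":[-0.315,0.026,0],"spin":0.7},{"gripper":0.094,"slide":[-0.36,0.03,0],"spin":0.7}]}}

```text
time_s: 2.3
ee_pos: [0.5182, -0.0744, 0.4047]
eef_rot: [3.141, -0.0, 1.299]
force: [1.1, 0.6, 0.7]
grip_width: 0.0937
grip_force: 0.0
```

Run:
```python
from h import *
from station import finder
p,X=cloud("wrist");o=telemetry.get_obs();print(o["ee_pos"],o["eef_rot"],o["qpos"])
cv2.imwrite("pics/w1.png",p[:,:,::-1]);P=report(X,(.518,-.074))
for r in finder.find_in("cap","wrist"):print(np.round(r["point"],4),r["confidence"])
R=Ro.from_euler("xyz",o["eef_rot"]).as_matrix()
print("offset in tool",R.T@(np.median(P,0)-o["ee_pos"]))
```

```text
[ 0.52015521 -0.07866847  0.40431288] [3.14068082e+00 1.05813086e-03 1.29920842e+00] [-2.19581199e-01  2.46768288e-01  1.58932526e+00 -1.14439398e-03
  1.30464368e+00  5.23067513e-02]
n 2662 med [ 0.5171 -0.0705  0.16  ] circ (array([ 0.5166, -0.0722]), 0.0229)
[ 0.5185 -0.0691  0.1589] 0.9
[ 0.6083 -0.052   0.0262] 0.78
offset in tool [ 0.00726496 -0.00535336  0.24429029]
```

View pics/w1.png

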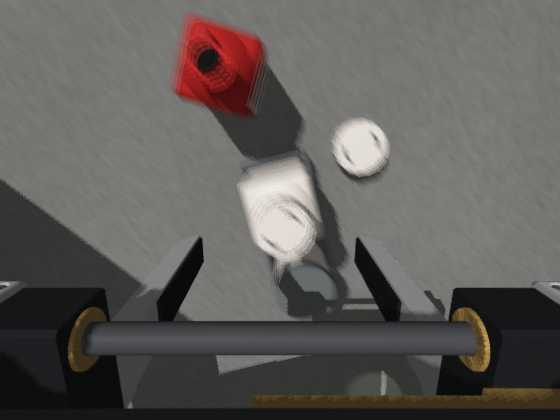

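The wrist view shows the cap at about (285,228) between the fingers, the loose cap at (360,148) and the red bottle at (215,62). It is smeared because the arm was still moving, so I'll measure again at rest.

```bash
cat > m.py <<'E'
from h import *
for k in range(3):
    cams.camera("top")
p,X=cloud("wrist");o=telemetry.get_obs();print(o["ee_pos"],o["eef_rot"],abs(o["joint_vel"]).max(),o["force"])
P=report(X,(.518,-.074))
P=P[P[:,2]>np.median(P[:,2])-.004];c=np.append(circ(P[:,:2])[0],.16);print(c,P.min(0),P.max(0))
R=Ro.from_euler("xyz",o["eef_rot"]).as_matrix()
print("offset in tool",R.T@(c-o["ee_pos"]))
np.save("pics/wp.npy",p);cv2.imwrite("pics/w2.png",p[:,:,::-1])
E
python3 m.py
```

```text
[ 0.51735991 -0.07181241  0.40467156] [-3.14141221e+00 -9.29832034e-05  1.30348546e+00] 0.011875344956507786 [1.49065269 0.2988128  0.16389554]
n 2659 med [ 0.5171 -0.0704  0.1601] circ (array([ 0.5164, -0.0724]), 0.0231)
[ 0.5165 -0.0724  0.16  ] [ 0.49452416 -0.09493072  0.15608503] [ 0.53888032 -0.04995847  0.16263283]
offset in tool [-0.00081661 -0.00063002  0.2446716 ]
```

Emit:
{"fn": "jog_arm", "kwargs": {"rows": [{"gripper":0.094,"slide":[0,0,0.02],"spin":0},{"gripper":0.094,"slide":[0,0,0.04],"spin":0},{"gripper":0.094,"slide":[0,0,0.055],"spin":0},{"gripper":0.094,"slide":[0,0,0.065],"spin":0},{"gripper":0.094,"slide":[0,0,0.069],"spin":0},{"gripper":0.07,"slide":[0,0,0.069],"spin":0},{"gripper":0.07,"slide":[0,0,0.069],"spin":0},{"gripper":0.07,"slide":[0,0,0.069],"spin":0}]}}

```text
time_s: 3.4
ee_pos: [0.5177, -0.0725, 0.3363]
eef_rot: [3.14, -0.0, 1.303]
force: [0.2, -0.4, -1.1]
grip_width: 0.0737
grip_force: 0.0
```

```bash
python3 m.py
```

```text
[ 0.51765691 -0.07253505  0.33589795] [ 3.14122986e+00 -1.64920171e-05  1.30276061e+00] 0.003105533495676574 [-0.52056787  0.13579502 -0.01241151]
n 5292 med [ 0.5184 -0.0706  0.1601] circ (array([ 0.5234, -0.073 ]), 0.0296)
[ 0.5234 -0.073   0.16  ] [ 0.49415893 -0.09462338  0.15611041] [ 0.55292455 -0.04941425  0.17493663]
offset in tool [0.00106974 0.00559734 0.17590001]
```

View pics/w2.png

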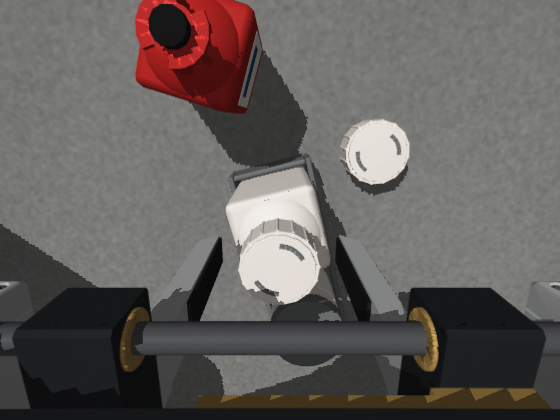

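The cap at (280,268) sits centred between the fingers (205–350). The gripper can close.

Emit:
{"fn": "jog_arm", "kwargs": {"rows": [{"gripper":0.055,"slide":[0,0.001,0],"spin":0},{"gripper":0.048,"slide":[0,0.001,0],"spin":0},{"gripper":0.04,"slide":[0,0.001,0],"spin":0},{"gripper":0.03,"slide":[0,0.001,0],"spin":0},{"gripper":0.03,"slide":[0,0.001,0],"spin":0},{"gripper":0.03,"slide":[0,0.001,0],"spin":0},{"gripper":0.03,"slide":[0,0.001,0],"spin":0},{"gripper":0.03,"slide":[0,0.001,0],"spin":0}], "squeeze": 55}}

```text
time_s: 4.4
ee_pos: [0.5186, -0.0728, 0.3356]
eef_rot: [-3.142, 0.0, 1.303]
force: [-0.2, -0.5, 0.3]
grip_width: 0.0435
grip_force: 55.0
```

Emit:
{"fn": "jog_arm", "kwargs": {"rows": [{"gripper":0.03,"slide":[0,0,0.001],"spin":0},{"gripper":0.03,"slide":[0,0,0.002],"spin":0},{"gripper":0.03,"slide":[0,0,0.003],"spin":0},{"gripper":0.03,"slide":[0,0,0.004],"spin":0},{"gripper":0.03,"slide":[0,0,0.005],"spin":0},{"gripper":0.03,"slide":[0,0,0.006],"spin":0},{"gripper":0.03,"slide":[0,0,0.006],"spin":0},{"gripper":0.03,"slide":[0,0,0.006],"spin":0}]}}

```text
time_s: 5.2
ee_pos: [0.5187, -0.0728, 0.3305]
eef_rot: [3.14, -0.0, 1.303]
force: [-3.1, 0.7, 8.9]
grip_width: 0.0439
grip_force: 55.0
```

```bash
python3 -c "
from station import telemetry
print(telemetry.get_obs())"
```

```text
{'time_s': 5.2, 'qpos': array([-2.09332779e-01,  3.16287774e-01,  1.68106960e+00, -1.82108024e-05,
        1.14292498e+00,  5.86133635e-02]), 'joint_vel': array([ 5.70114212e-04, -2.06586906e-04, -3.25796313e-04, -2.68925731e-04,
        9.89722488e-04, -3.57099201e-05]), 'tau': array([-1.55140199e-01, -4.65006530e+01, -3.01255631e+01,  5.84454357e-02,
       -7.46995378e-01, -5.46735610e-03]), 'ee_pos': array([ 0.51871513, -0.07278283,  0.33053845]), 'eef_rot': array([ 3.14028363e+00, -6.02064256e-05,  1.30285777e+00]), 'force': array([-3.07562565,  0.65000421,  8.88441522]), 'moment': array([ 0.06846259,  0.63767068, -0.01901953]), 'grip_force': 55.00389464199543, 'grip_width': 0.043927900534578186}
```

Emit:
{"fn": "jog_arm", "kwargs": {"rows": [{"gripper":0.03,"slide":[0,0,0.001],"spin":0},{"gripper":0.03,"slide":[0,0,0.0015],"spin":0},{"gripper":0.03,"slide":[0,0,0.0015],"spin":0},{"gripper":0.03,"slide":[0,0,0.0015],"spin":0}]}}

```text
time_s: 5.6
ee_pos: [0.5187, -0.0728, 0.3292]
eef_rot: [3.14, -0.0, 1.303]
force: [-3.4, 1.4, 10.8]
grip_width: 0.0436
grip_force: 55.0
```

Emit:
{"fn": "jog_arm", "kwargs": {"rows": [{"gripper":0.03,"slide":[0,0,0],"spin":-0.06},{"gripper":0.03,"slide":[0,0,0],"spin":-0.14},{"gripper":0.03,"slide":[0,0,0],"spin":-0.22},{"gripper":0.03,"slide":[0,0,0],"spin":-0.3},{"gripper":0.03,"slide":[0,0,0],"spin":-0.38},{"gripper":0.03,"slide":[0,0,0],"spin":-0.46},{"gripper":0.03,"slide":[0,0,0],"spin":-0.54},{"gripper":0.03,"slide":[0,0,0],"spin":-0.6}]}}

```text
time_s: 6.4
ee_pos: [0.5187, -0.0727, 0.3292]
eef_rot: [3.14, 0.001, 1.906]
force: [-3.8, 2.0, 10.2]
grip_width: 0.0438
grip_force: 55.0
```

```bash
python3 -c "
from station import telemetry
o=telemetry.get_obs();print(o['ee_pos'],o['eef_rot'],o['force'],o['moment'],o['qpos'])"
```

```text
[ 0.51870482 -0.07272211  0.32916972] [3.14037065e+00 5.17542488e-04 1.90594789e+00] [-3.83209956  1.95311007 10.23526201] [ 0.25021069  0.7149412  -0.06336339] [-2.09251461e-01  3.17880339e-01  1.68244535e+00  2.09285414e-04
  1.13995359e+00 -5.44490618e-01]
```

Emit:
{"fn": "jog_arm", "kwargs": {"rows": [{"gripper":0.03,"slide":[0,0,0],"spin":-0.08},{"gripper":0.03,"slide":[0,0,0],"spin":-0.18},{"gripper":0.03,"slide":[0,0,0],"spin":-0.28},{"gripper":0.03,"slide":[0,0,0],"spin":-0.38},{"gripper":0.03,"slide":[0,0,0],"spin":-0.48},{"gripper":0.03,"slide":[0,0,0],"spin":-0.58},{"gripper":0.03,"slide":[0,0,0],"spin":-0.68},{"gripper":0.03,"slide":[0,0,0],"spin":-0.69}]}}

```text
time_s: 7.2
ee_pos: [0.5187, -0.0728, 0.3292]
eef_rot: [3.141, 0.001, 2.596]
force: [-4.3, 0.1, 11.9]
grip_width: 0.0439
grip_force: 55.0
```

```bash
python3 -c "
from station import telemetry
o=telemetry.get_obs();print(o['ee_pos'],o['eef_rot'],o['force'],o['moment'],o['qpos'])"
```

```text
[ 0.51871023 -0.0727993   0.32920273] [3.14109451e+00 1.32985940e-03 2.59640711e+00] [-4.25818693  0.11219641 11.85433203] [ 0.12739047  0.65296442 -0.06025776] [-2.09372211e-01  3.17860257e-01  1.68238760e+00  3.53110620e-05
  1.13992506e+00 -1.23499805e+00]
```

Emit:
{"fn": "jog_arm", "kwargs": {"rows": [{"gripper":0.03,"slide":[0,0,-0.002],"spin":0},{"gripper":0.03,"slide":[0,0,-0.004],"spin":0},{"gripper":0.03,"slide":[0,0,-0.006],"spin":0},{"gripper":0.03,"slide":[0,0,-0.008],"spin":0},{"gripper":0.03,"slide":[0,0,-0.01],"spin":0},{"gripper":0.03,"slide":[0,0,-0.011],"spin":0},{"gripper":0.03,"slide":[0,0,-0.011],"spin":0},{"gripper":0.03,"slide":[0,0,-0.011],"spin":0}]}}

```text
time_s: 8.0
ee_pos: [0.5186, -0.0728, 0.339]
eef_rot: [-3.141, -0.0, 2.593]
force: [-1.6, -0.4, 0.3]
grip_width: 0.0432
grip_force: 55.0
```

Run:
```python
from h import *
o=telemetry.get_obs();print(o['ee_pos'],o['eef_rot'],o['force'],o['moment'])
p,X=cloud("wrist");cv2.imwrite("pics/w3.png",p[:,:,::-1])
```

```text
[ 0.51861309 -0.07282743  0.33903042] [-3.14147342e+00 -1.87230059e-04  2.59271936e+00] [-1.61697963 -0.40333867  0.32796174] [-0.11911672  0.1764254  -0.00119712]
```

View pics/w3.png

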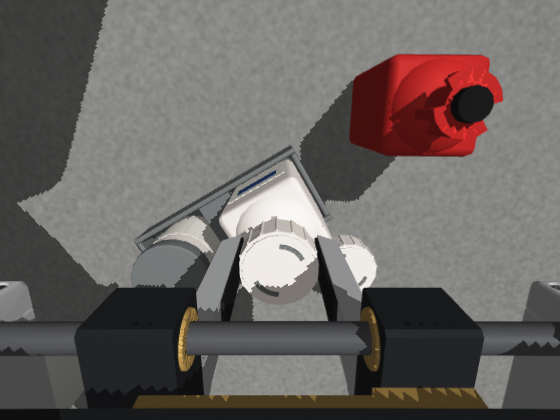

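The cap at (280,260) turned with the gripper without slipping: its marks sit as before in the gripper view. There is no bottle weight in the force reading, so I'm lifting it off.

Emit:
{"fn": "jog_arm", "kwargs": {"rows": [{"gripper":0.03,"slide":[0,0,-0.006],"spin":0},{"gripper":0.03,"slide":[0,0,-0.014],"spin":0},{"gripper":0.03,"slide":[0,0,-0.024],"spin":0},{"gripper":0.03,"slide":[0,0,-0.036],"spin":0},{"gripper":0.03,"slide":[0,0,-0.048],"spin":0},{"gripper":0.03,"slide":[0,0,-0.057],"spin":0},{"gripper":0.03,"slide":[0,0,-0.063],"spin":0},{"gripper":0.03,"slide":[0,0,-0.066],"spin":0}]}}

```text
time_s: 8.85
ee_pos: [0.5186, -0.0728, 0.4058]
eef_rot: [3.141, 0.001, 2.593]
force: [-0.0, 0.5, 0.2]
grip_width: 0.0433
grip_force: 55.0
```

Emit:
{"fn": "jog_arm", "kwargs": {"rows": [{"gripper":0.03,"slide":[0,0,0],"spin":0},{"gripper":0.03,"slide":[0,0,0],"spin":0},{"gripper":0.03,"slide":[0,0,0],"spin":0},{"gripper":0.03,"slide":[0,0,0],"spin":0},{"gripper":0.03,"slide":[0,0,0],"spin":0},{"gripper":0.03,"slide":[0,0,0],"spin":0}]}}

```text
time_s: 9.45
ee_pos: [0.5186, -0.0728, 0.405]
eef_rot: [-3.142, -0.0, 2.593]
force: [0.4, -0.0, -0.9]
grip_width: 0.0436
grip_force: 55.0
```

Run:
```python
from h import *
o=telemetry.get_obs();print(o['ee_pos'],o['eef_rot'],o['force'],abs(o['joint_vel']).max(),o['grip_width'])
p,X=cloud("scene")
m=(abs(X[...,0]-.517)<.06)&(abs(X[...,1]+.073)<.03)
print(np.histogram(X[m][:,2],bins=np.arange(0,.3,.01)))
v,u=np.where(m);print(u.min(),u.max(),v.min(),v.max())
a=cv2.resize(p[130:240,190:330,::-1],None,fx=4,fy=4,interpolation=cv2.INTER_CUBIC)
cv2.imwrite("pics/s2.png",a)
```

```text
[ 0.5186295  -0.07281994  0.4050494 ] [-3.14150331e+00 -1.51831342e-04  2.59274869e+00] [ 0.35520778 -0.01445295 -0.89378435] 0.0009296139170844485 0.04364609217432111
(array([142,  44,  39,  78,  50,  42,  44,  54,  54,  45,  58, 172, 137,
        30,  21,  87,  13,   0,   0,   0,   1,  46,  64, 195,  36,  39,
        43,  35,  23]), array([0.  , 0.01, 0.02, 0.03, 0.04, 0.05, 0.06, 0.07, 0.08, 0.09, 0.1 ,
       0.11, 0.12, 0.13, 0.14, 0.15, 0.16, 0.17, 0.18, 0.19, 0.2 , 0.21,
       0.22, 0.23, 0.24, 0.25, 0.26, 0.27, 0.28, 0.29]))
224 267 39 236
```

View pics/s2.png

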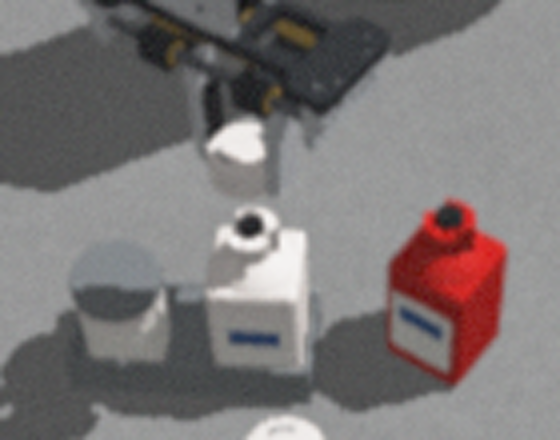

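The open bottle mouth with its black seal is at crop (250,225). The cap is held upright above it at (240,155), with its rim at about z 0.207 and the mouth at 0.156. The bottle is standing in the caddy.

```bash
python3 -c "
from station import workorder
print(workorder.hand_in())"
```

```text
the job is handed in; nothing more can be done
None
```

The descaler is open and the job is handed in: the cap was pressed down about 6 mm, twisted about 74° anticlockwise and lifted off, and it is held still and upright about 5 cm above the mouth, with the bottle standing in its caddy.

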